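# Square a stencilled plaque in its jig and check the print under the magnifier

## Robot

A 6-joint arm with a two-finger parallel gripper is mounted at the origin on the work surface. World frame = base frame: x ahead of the robot, y to its left, z up, the work surface at z = 0. Lengths are in m, angles in degrees, forces in N, time in s.
With the tool pointing down it reaches from about 0.25 to 0.725 m from the base axis. Payload 9.7 kg.
Tool frame: the origin (TCP) lies at the centre of the arm's flange, where the gripper is bolted on; the fingertips stand 173 mm ahead of it and the grasp point (between the pads) lies bot.grip_depth ahead of it (bot.grip_depth is the distance from the TCP to the grasp point, in m); z points along the fingers, y is the direction in which the jaws open and shut (so a half turn about z gives the same grasp; the last joint's range is limited). The gripper opens to 85 mm and grips with 20 to 120 N. Pads are 22 mm wide; open, the fingers measure 114 mm over their backs; the gripper's body (76 mm by 85 mm) begins 54 mm behind the grasp point. The pads swing forward as they close: fully open they stand 13 mm farther back than shut.
Start: joints at [73.912, 4.979, 10.078, 95.1, 0, 90], TCP at [0.152, 0.528, 0.405] pointing down, gripper open.
Joint ranges: [-179.16, 179.16], [-48.56, 103.87], [-65.8, 70.77], [-126.05, 130.52], [-82.76, 87.17], [-180, 180]. Speed limits (degrees/s): [127.2, 127.2, 147.25, 180, 180, 180].

## Interface

Orientations are given as [roll, pitch, yaw] about the fixed x, y, z axes, in that order (R = Rz(yaw) Ry(pitch) Rx(roll)).
In Python, from workcell import status, viewer, bot gives the robot as it stands. The module is installed in compiled form; this text tells all that it offers.
- The arm moves only by the tool move_arm, never from a script. Its argument "commands" is a list of rows, each an object with "claw": the gripper's target within -1 to 1 (fully open at 1, half-way at 0, shut at -1); "travel": the shift along the tool's x, y, z in cm, a list of three; "turn": the turn about the tool's z in degrees. A call has 1 to 5 rows; each row shifts and turns the commanded pose from where the row before left it, along the tool's axes as they then stand; what a row does not reach is not made up. A row lasts 1/12 s, in which the tool goes at most 41.7 mm and 7.16 degrees, less where a joint would pass 70% of its speed; a pose out of reach is approached as far as the arm can. A call is refused whole if a number of a shift passes 4.17 or a number of a turn 7.16, either way. A call with a gripper value outside its range is refused whole. The fingers move at their own pace and stop on an object; "squeeze" is the grip in N (left out, the last holds). Time passes only in rows, so rows that do not move let the fingers close. It gives the time, the measured TCP pose, the force and the opening at its end, in the units of the state.
- status.get_obs(): the state, without advancing time (a new reading comes with each control period).
- viewer.camera(name): name is "scene" or "side" or "wrist"; returns the picture (480x640x3 uint8, blue, green, red); there is no depth.
- viewer.camera_params(name): a dict with "camera_matrix" (3x3 intrinsics, pixels), "xyz" and "rotation" of the camera in the world. Camera axes: x right, y up, looking along -z (the intrinsics and any distortion apply to the point x, -y, -z); pixel columns grow to the right and rows downward; lengths in m; the calibration is good to about 2 mm. The wrist camera is an equidistant fisheye: a pixel r from the principal point sees the ray r / f radians off the axis. A picture is of the moment at which its call begins: read the wrist's pose just before it. camera_params takes no time and is no camera call; for the wrist camera it gives the pose at the moment of the call.
- bot.job_done(): hands the job in, once; it reports no verdict.
The state is a dict: "time": time; "q": joint angles; "qd": joint speeds; "joint_efforts": joint torques, N m; "ee_pos": TCP position; "tcp_rot": TCP orientation; "wrist_force": force on the tool from outside, world axes, zero at the start; "torque": the same for the moment, N m; "opening": finger opening in m.
Only numpy, scipy, OpenCV 4.12 (cv2) and the standard library are available. Lean on these libraries where they do the work, as an engineer would, in place of code of your own. Each camera call takes 0.05 s, during which the arm holds its last target.

## Task

Push the chocolate plaque fully home and square against both stop rails of the stencil jig. Then take the magnifier from its rest and hold it level and still with the lens centred over the plaque's heart, at the height of the gauge's red pointer, and finish while holding it there. The magnifier must not touch the plaque, the plaque stays against its stops, and the gauge, the small bottle, the piping nozzle and the pink jar stay as they are.

Things in the scene. Friction and masses are not known exactly. Their poses are not given: they have to be found in the camera images.
- jig: stencil jig that does not move: pink board 200 (x) x 240 (y) x 8 mm lying on the table, origin under its centre. Two aluminium stop rails, 14 mm wide and 10 mm high above the board: the far rail along the board's y direction (its stop face looks to -x) and the left rail along its x direction (its stop face looks to -y)
- jig_corner (a point): point on the jig board's upper face where the lines of the two stop faces meet; axes as the jig's. It lies 70 mm in +x and 90 mm in +y from the jig's centre. A plaque fully home against both stops has its centre 35 mm to -x and 50 mm to -y of this point, square to it
- plaque_center (a point): centre (half-way up) of the loose ivory white-chocolate plaque, 70 (x) x 100 (y) x 10 mm, about 90 g, lying askew on the jig board short of both stops; a dark blue heart, about 50 mm across, is printed in the middle of its upper face. x across its short way, y along its long way (the long edge goes against the far rail), z up
- plaque: the same plaque, origin under its centre
- gauge: scribing gauge that stands firm behind the jig: dark steel foot 68 mm across and 14 mm high, upright steel rule 24 mm wide up to 211 mm high, origin under the foot's centre; its pointer sticks out to its -x
- pointer_tip (a point): tip of the red pointer (5 mm thick, sticking out 46 mm from the rule from the middle of a black carrier 22 mm high that slides on it); its height is the marked height for the lens. The carrier slides up the rule only under more than about 6 N and is not to be moved
- rest: white tool rest that does not move: base 135 (x) x 62 (y) x 6 mm and two notched bars, each 12 mm thick (x) and 58 mm wide (y), at x = -55 and +38 mm, 38 mm high with a notch 25 mm wide whose floor is 28 mm high; origin on the table, under the grip point of the magnifier that lies in it
- loupe: hand magnifier, about 145 g, lying level in the rest's notches: black handle 130 mm long, 18 mm wide with flat upright sides, 20 mm high; brass lens frame 84 mm across, 12 mm thick. Origin under the grip point, on the handle's underside; x runs from the handle to the lens, z is normal to the lens
- loupe_grip (a point): point of the handle to grip, halfway up it, near the magnifier's balance point and free between the rest's bars (81 mm apart); 38 mm above the table at the start. The handle reaches from 85 mm behind this point to 45 mm ahead of it; axes as the magnifier's
- loupe_lens (a point): centre of the lens, half-way through its thickness, 92 mm ahead (x) of the grip point and on the same level
- nozzle: bystander: steel piping nozzle, 25 mm across, 34 mm high, origin under it
- gel: bystander: small rose bottle of colour, 30 mm across, 55 mm high, origin under it
- jar: bystander: pink jar with white lid, 72 mm across, 85 mm high, origin under it
Things that resemble listed ones, but are neither listed nor needed, are in the scene too. Leave any orange look-alike of the loupe alone.

How it is judged (in metres and radians):
On the way:
1. the plaque lies square against both stop rails (x of plaque_center in the frame of jig_corner between -0.0375 and -0.0325 m and y of plaque_center in the frame of jig_corner between -0.0525 and -0.0475 m and angle between the x axis of plaque_center and the x axis of jig_corner, either way round below 0.035 rad and angle between plaque_center's own z axis and vertical below 0.05 rad), for 0.2 s.
At the end, for the whole second after the job is handed in: Plaque flat within 2.5 mm (x and y) of touching both stops, under 2 degrees off square; magnifier held by the fingers alone, lens centre within 8 mm of the pointer's height and 15 mm sideways of the heart, tilted under 7 degrees, slower than 20 mm/s (all of step 1 and z of loupe_lens in the frame of pointer_tip between -0.008 and 0.008 m and horizontal distance between loupe_lens and plaque_center below 0.015 m and angle between loupe_lens's own z axis and vertical below 0.12 rad and linear speed of loupe below 0.02 m/s and contact force between loupe and the fingers above 1 N and contact force between loupe and plaque below 0.1 N and contact force between loupe and jig below 0.1 N and contact force between loupe and gauge below 0.1 N and contact force between loupe and rest below 0.1 N and contact force between loupe and nozzle below 0.1 N and contact force between loupe and gel below 0.1 N and contact force between loupe and jar below 0.1 N); the arm keeps its last pose, push and grip.
It fails at once if the magnifier touches the plaque (contact force between loupe and plaque above 0.3 N).
It fails at once if the gauge's pointer is shifted by more than 4 mm (distance of pointer_tip from where it was at the start of the episode above 0.004 m).
It fails at once if a bystander is moved by more than 30 mm or knocked over (distance of any of nozzle, gel, jar from where it was at the start of the episode above 0.03 m or angle between any of nozzle, gel, jar's own z axis and vertical above 0.5 rad).
It also fails if it takes over 64 s, if anything falls off the work surface, if the arm or the gripper's body presses on something with over 40 N, if the wrist force passes 120 N, or if a joint passes its speed limit or range.

## Working session

There is one attempt and no reset: what is moved stays moved. The work goes in short steps, Python scripts to look and compute and a tool call to move; the robot and the scene stay as the last step left them, time stands still between calls to the robot, and variables do not carry over. Pictures are saved under pics/ and viewed, and the job is handed in when it is done.

Besides the shell and the picture viewer there is one more tool, called as a command line: name --argument value ..., lists and objects as JSON in quotes. move_arm: Moves the arm, as the interface text tells. Its arguments: {"type":"object","properties":{"commands":{"type":"array"},"squeeze":{"type":"number"}},"required":["commands"]}

```bash
mkdir -p pics; cat > h.py <<'E'
import numpy as np, cv2
from workcell import status, viewer, bot
def snap(n,f):
    P=viewer.camera_params(n); im=viewer.camera(n); cv2.imwrite(f'pics/{f}.png',im); np.savez(f'pics/{f}.npz',K=P['camera_matrix'],t=P['xyz'],R=P['rotation']); return im,P
E
python3 - <<'E'
from h import *
o=status.get_obs()
for k,v in o.items(): print(k,np.round(v,3))
print(bot.grip_depth)
for n in ['scene','side','wrist']:
    im,P=snap(n,n+'0'); print(n,P)
E
```

```text
time 0.0
q [ 7.3911e+01  5.0110e+00  1.0033e+01  9.5101e+01 -1.0000e-03  9.0001e+01]
qd [ 0.049 -0.073 -0.119  0.013  0.02  -0.015]
joint_efforts [-1.0000e-03 -5.2039e+01  4.6481e+01  1.6000e-02 -0.0000e+00  0.0000e+00]
ee_pos [0.152 0.528 0.404]
tcp_rot [-1.79922e+02  1.00000e-03  1.63910e+02]
wrist_force [-0.037 -0.459 -0.328]
torque [ 0.007  0.006 -0.005]
opening 0.085
0.1547
scene {'camera_matrix': array([[449.79685901,   0.        , 316.50760901],
       [  0.        , 449.79685901, 239.2774877 ],
       [  0.        ,   0.        ,   1.        ]]), 'xyz': array([1.22078265, 0.01427889, 0.50821102]), 'rotation': array([57.97529172,  0.56476403, 86.83366237])}
side {'camera_matrix': array([[474.1682243 ,   0.        , 322.97028666],
       [  0.        , 474.1682243 , 244.44470782],
       [  0.        ,   0.        ,   1.        ]]), 'xyz': array([0.21591755, 0.47520814, 0.7342585 ]), 'rotation': array([  40.38239722,   -1.00938183, -142.90581776])}
wrist {'camera_matrix': array([[371.64829954,   0.        , 326.27161308],
       [  0.        , 371.64829954, 238.54328286],
       [  0.        ,   0.        ,   1.        ]]), 'xyz': array([0.08755397, 0.54832055, 0.37279873]), 'rotation': array([-1.51877643e+01,  3.78120392e-02,  7.40193614e+01])}
```

View pics/scene0.png

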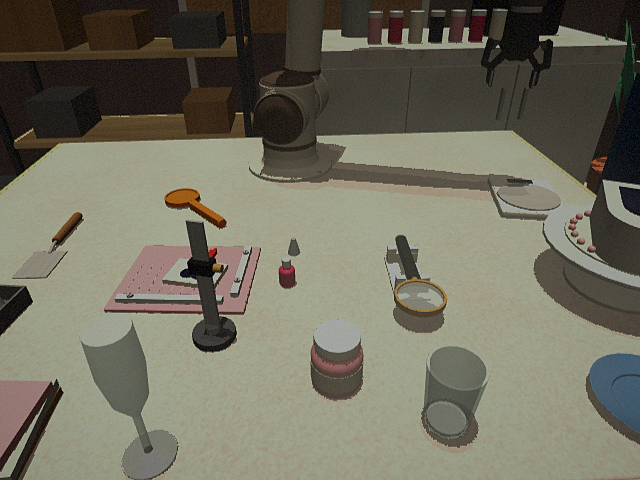

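View pics/side0.png

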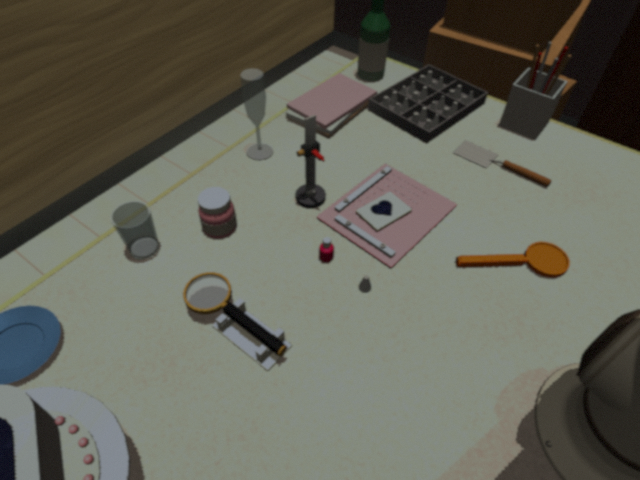

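View pics/wrist0.png

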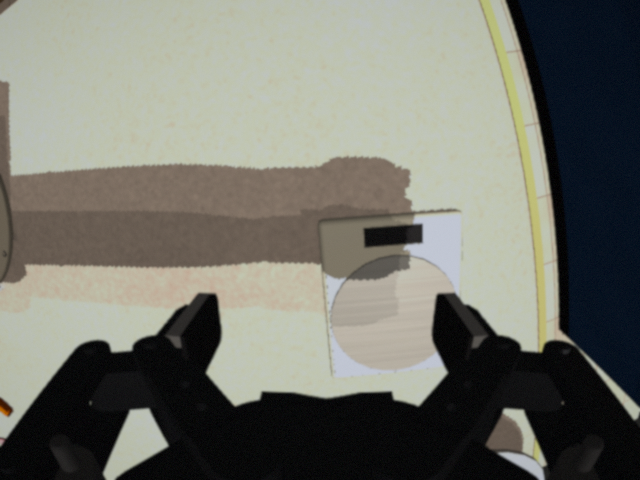

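```bash
cat >> h.py <<'E'
from scipy.spatial.transform import Rotation as Ro
def load(f):
    d=np.load(f'pics/{f}.npz'); return d['K'],d['t'],Ro.from_euler('xyz',d['R'],degrees=True).as_matrix()
def rays(f,px,fish=False):
    K,t,R=load(f); px=np.atleast_2d(np.array(px,float))
    a=(px[:,0]-K[0,2])/K[0,0]; b=(px[:,1]-K[1,2])/K[1,1]
    if fish:
        r=np.hypot(a,b)+1e-12; d=np.c_[a/r*np.sin(r),-b/r*np.sin(r),-np.cos(r)]
    else: d=np.c_[a,-b,-np.ones(len(a))]
    return t,d@R.T
def plane(f,px,z,fish=False):
    t,d=rays(f,px,fish); return t+d*((z-t[2])/d[:,2])[:,None]
def proj(f,X,fish=False):
    K,t,R=load(f); c=(np.atleast_2d(X)-t)@R; a,b,w=c[:,0],-c[:,1],-c[:,2]
    if fish:
        rr=np.hypot(a,b)+1e-12; th=np.arctan2(rr,w); a,b=a/rr*th,b/rr*th
    else: a,b=a/w,b/w
    return np.c_[a*K[0,0]+K[0,2],b*K[1,1]+K[1,2]]
def crop(f,x0,y0,x1,y1,s,out):
    im=cv2.imread(f'pics/{f}.png')[y0:y1,x0:x1]; cv2.imwrite(f'pics/{out}.png',cv2.resize(im,None,fx=s,fy=s,interpolation=cv2.INTER_CUBIC))
E
python3 - <<'E'
from h import *
crop('side0',270,100,470,280,4,'c1')
crop('side0',170,255,310,375,5,'c2')
crop('scene0',100,210,280,360,4,'c3')
crop('scene0',370,220,470,330,5,'c4')
E
```

```text
(no output)
```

View pics/c1.png

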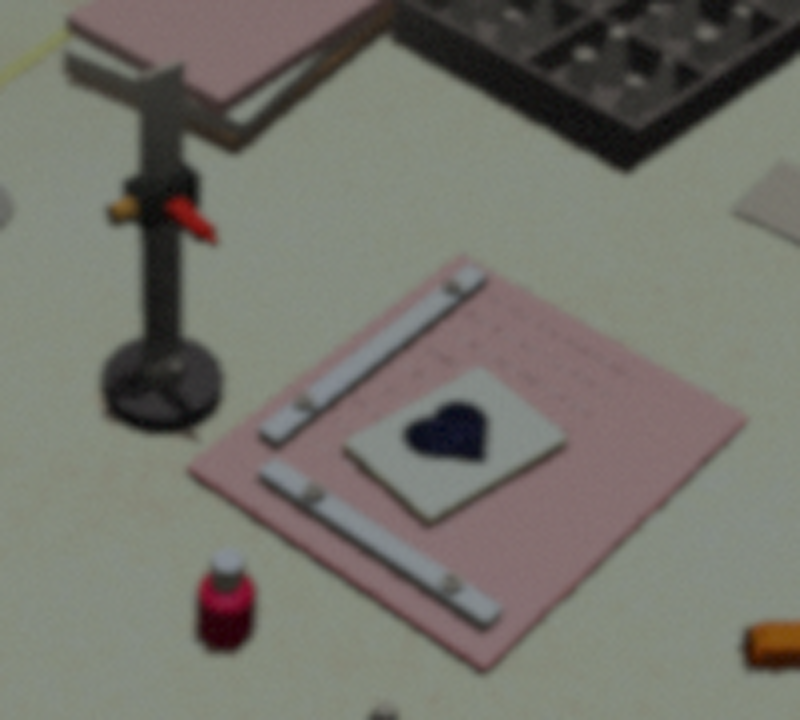

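View pics/c2.png

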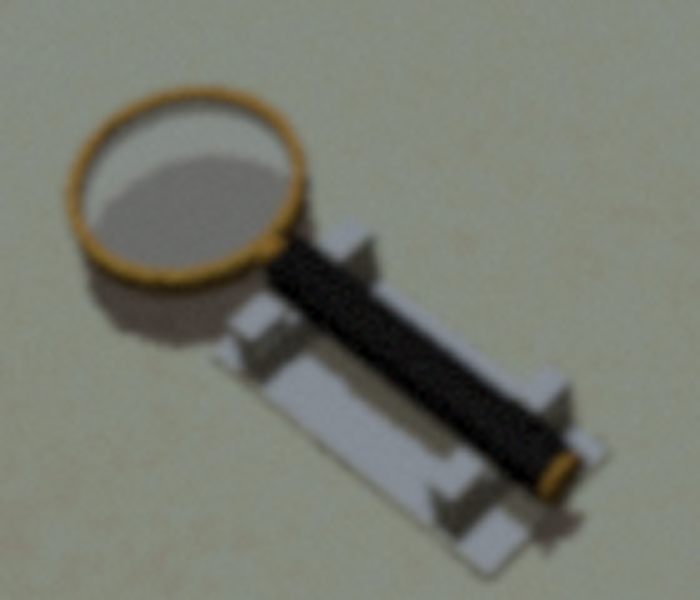

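View pics/c3.png

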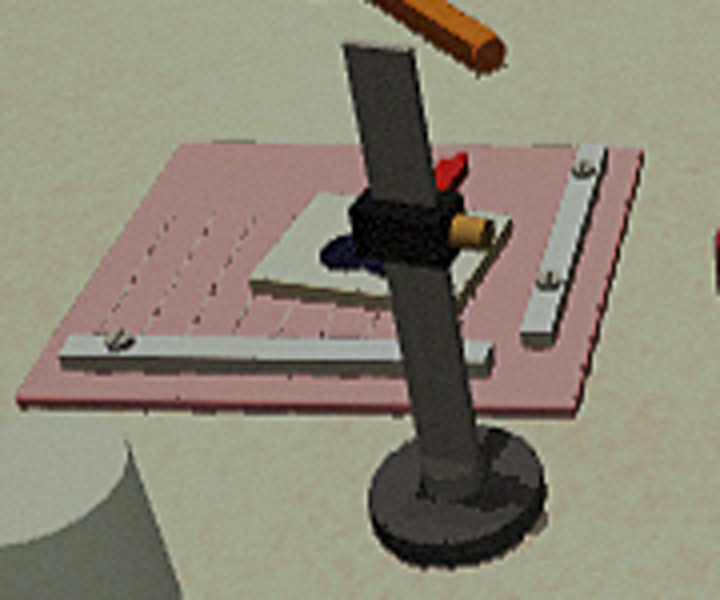

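View pics/c4.png

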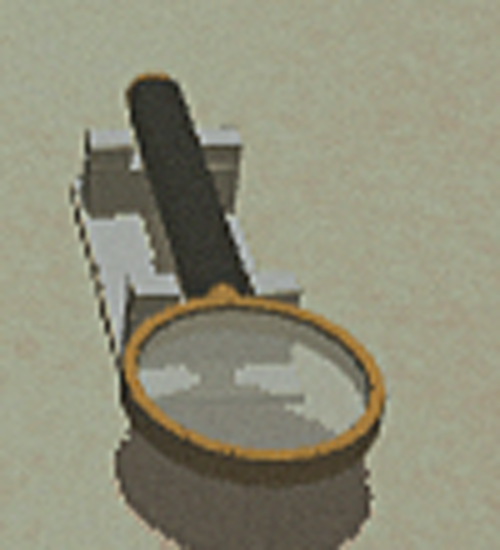

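```bash
python3 - <<'E'
from h import *
S=lambda L:np.array(L)/4+[270,100]
B=plane('side0',S([(465,257),(748,418),(485,672),(190,468)]),.008)
print('board',B.round(4)); print(np.linalg.norm(np.diff(np.r_[B,B[:1]],axis=0),axis=1),B.mean(0))
d=B[0]-B[3]; print(np.degrees(np.arctan2(d[1],d[0])), [np.degrees(np.arctan2(*(v[1::-1]))) for v in (B[1]-B[2],B[0]-B[1],B[3]-B[2])])
Q=plane('side0',S([(482,368),(567,440),(430,522),(347,448)]),.018)
print('plaque',Q.round(4),np.linalg.norm(np.diff(np.r_[Q,Q[:1]],axis=0),axis=1),Q.mean(0))
print([np.degrees(np.arctan2(*(v[1::-1]))) for v in (Q[3]-Q[2],Q[0]-Q[1],Q[0]-Q[3],Q[1]-Q[2])])
# loupe
L=np.array([(283,240),(555,478)])/5+[170,255]
H=plane('side0',L,.048);print('handle',H)
c=plane('side0',np.array([[187,187]])/5+[170,255],.042);print('lens',c)
c2=plane('scene0',np.array([[255,380]])/5+[370,220],.042);print('lens scene',c2)
# pointer
def tri(a,b):
    t1,d1=rays('side0',[a]);t2,d2=rays('scene0',[b]);d1=d1[0];d2=d2[0]
    s=np.linalg.lstsq(np.c_[d1,-d2],t2-t1,rcond=None)[0];p,q=t1+s[0]*d1,t2+s[1]*d2
    return (p+q)/2,np.linalg.norm(p-q)
print('tip',tri(np.array([213,238])/4+[270,100],np.array([463,157])/4+[100,210]))
print('foot',plane('side0',S([(162,380)]),.014),plane('scene0',np.array([[458,490]])/4+[100,210],.014))
print('gel',plane('side0',S([(222,640)]),0),'nozzle',plane('side0',[(364,288)],0),plane('scene0',[(293,253)],0),'jar',plane('side0',[(217,230)],0))
print('orange',plane('side0',[(460,261),(548,260)],0.02))
E
```

```text
board [[ 0.6104 -0.315   0.008 ]
 [ 0.4167 -0.2964  0.008 ]
 [ 0.438  -0.0589  0.008 ]
 [ 0.6334 -0.079   0.008 ]]
[0.19454665 0.23851943 0.19645136 0.23720409] [ 0.52460773 -0.18731925  0.008     ]
-95.57546701637122 [np.float64(-95.11849519848222), np.float64(-5.487926865241619), np.float64(-5.87018929726859)]
plaque [[ 0.5475 -0.2304  0.018 ]
 [ 0.4825 -0.211   0.018 ]
 [ 0.5081 -0.1166  0.018 ]
 [ 0.5713 -0.1339  0.018 ]] [0.06782199 0.09778545 0.06552084 0.09932795] [ 0.52738469 -0.17297266  0.018     ]
[np.float64(-15.309237014844495), np.float64(-16.585531056307175), np.float64(-103.85136446417367), np.float64(-105.16698722063069)]
handle [[0.60913341 0.2087795  0.048     ]
 [0.47717622 0.22055263 0.048     ]]
lens [[0.65474819 0.21114934 0.042     ]]
lens scene [[0.66138857 0.21025921 0.042     ]]
tip (array([ 0.64486856, -0.11017974,  0.13676764]), np.float64(0.0004934190674441563))
foot [[ 0.68246573 -0.11762291  0.014     ]] [[ 0.69428853 -0.12099193  0.014     ]]
gel [[ 0.55400656 -0.00166824  0.        ]] nozzle [[0.45601903 0.00767033 0.        ]] [[0.45832998 0.00356025 0.        ]] jar [[0.77960225 0.07313443 0.        ]]
orange [[ 0.33804323 -0.14648718  0.02      ]
 [ 0.20318904 -0.25458599  0.02      ]]
```

The scene picture shows two magnifier-like objects: brass frame and black handle at (420,297), lying in the white rest, and an orange one at (195,205). The brass one in the rest fits the description, and crops c2 and c4 confirm it. I'll turn, then pass over the loupe for a look.

move_arm --commands '[{"claw": 1,"travel": [0,0,0],"turn": -5.3},{"claw": 1,"travel": [0,0,0],"turn": -5.3},{"claw": 1,"travel": [-3.15,-1.94,0],"turn": 0},{"claw": 1,"travel": [-3.15,-1.94,0],"turn": 0},{"claw": 1,"travel": [-3.15,-1.94,0],"turn": 0}]'

```text
time: 0.57
ee_pos: [0.2414, 0.4608, 0.4043]
tcp_rot: [-180.0, -0.0, 174.6]
wrist_force: [0.1, 0.7, -0.2]
opening: 0.0857
```

move_arm --commands '[{"claw": 1,"travel": [-3.15,-1.94,0],"turn": 0},{"claw": 1,"travel": [-3.15,-1.94,0],"turn": 0},{"claw": 1,"travel": [-3.15,-1.94,0],"turn": 0},{"claw": 1,"travel": [-3.15,-1.94,0],"turn": 0},{"claw": 1,"travel": [-3.15,-1.94,0],"turn": 0}]'

```text
time: 0.98
ee_pos: [0.3896, 0.3484, 0.4046]
tcp_rot: [-180.0, -0.0, 174.5]
wrist_force: [0.2, 0.7, -0.8]
opening: 0.0851
```

move_arm --commands '[{"claw": 1,"travel": [-3.15,-1.94,0],"turn": 0},{"claw": 1,"travel": [-3.15,-1.94,0],"turn": 0},{"claw": 1,"travel": [-3.15,-1.94,0],"turn": 0},{"claw": 1,"travel": [-3.15,-1.94,0],"turn": 0},{"claw": 1,"travel": [-3.15,-1.94,0],"turn": 0}]'

```text
time: 1.4
ee_pos: [0.5372, 0.2368, 0.4045]
tcp_rot: [-180.0, -0.0, 174.5]
wrist_force: [-0.1, 1.3, -0.5]
opening: 0.0855
```

move_arm --commands '[{"claw": 1,"travel": [0,0,0],"turn": 0},{"claw": 1,"travel": [0,0,0],"turn": 0}]'

```text
time: 1.57
ee_pos: [0.5372, 0.2369, 0.4037]
tcp_rot: [-180.0, -0.1, 174.3]
wrist_force: [-1.6, 0.6, -0.6]
opening: 0.0853
```

```bash
python3 - <<'E'
from h import *
print(status.get_obs()['ee_pos']); snap('wrist','w1')
E
```

```text
[0.53718194 0.23693195 0.40370477]
```

View pics/w1.png

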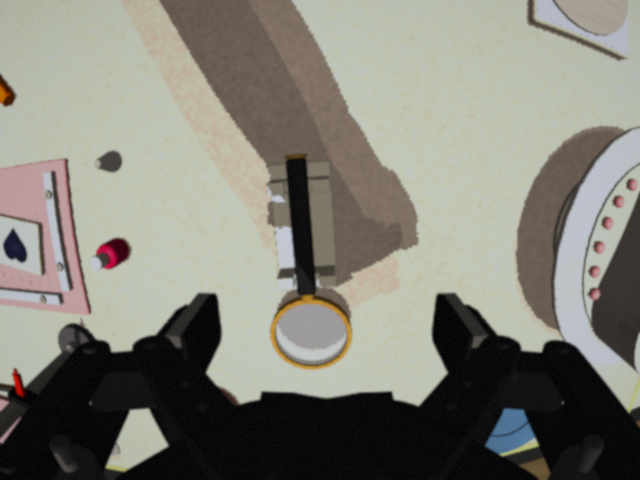

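The wrist view shows the magnifier: handle from (296,156) to (307,296), ring centred near (311,331).

```bash
python3 - <<'E'
from h import *
im=cv2.imread('pics/w1.png'); crop('w1',240,140,400,380,2.5,'c5')
hsv=cv2.cvtColor(im,cv2.COLOR_BGR2HSV)
m=((hsv[...,0]>8)&(hsv[...,0]<28)&(hsv[...,1]>120)&(hsv[...,2]>60)).astype(np.uint8); m[:280]=0;m[380:]=0;m[:,:265]=0;m[:,360:]=0
ys,xs=np.nonzero(m); P=plane('w1',np.c_[xs,ys],.046,True)
(cx,cy),r=cv2.minEnclosingCircle(P[:,:2].astype(np.float32)); print('lens',cx,cy,r,len(xs))
A=np.c_[2*P[:,:2],np.ones(len(P))];s=np.linalg.lstsq(A,(P[:,:2]**2).sum(1),rcond=None)[0];print(s[:2],np.sqrt(s[2]+s[0]**2+s[1]**2))
b=(im.max(2)<45).astype(np.uint8); b[:150]=0;b[300:]=0;b[:,:270]=0;b[:,:]=b; b[:,330:]=0
ys,xs=np.nonzero(b); P=plane('w1',np.c_[xs,ys],.048,True)[:,:2]
r=cv2.minAreaRect(P.astype(np.float32)*1000);print(r)
v=cv2.fitLine(P.astype(np.float32)*1000,cv2.DIST_HUBER,0,.01,.01).ravel();print(v,np.degrees(np.arctan2(v[1],v[0])))
E
```

```text
lens 0.6539371013641357 0.21033865213394165 0.043639861047267914 1063
[0.65548373 0.21101718] 0.03925811612437318
((545.9732666015625, 214.795654296875), (17.969154357910156, 126.28939056396484), 88.02118682861328)
[ 9.9957800e-01 -2.9048389e-02  5.4319629e+02  2.1498428e+02] -1.6645842
```

View pics/c5.png

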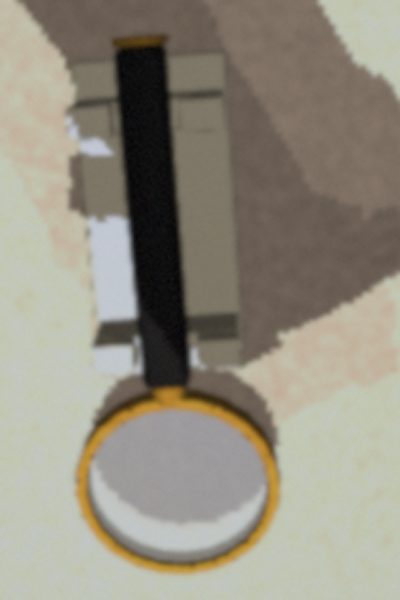

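move_arm --commands '[{"claw": 0.2,"travel": [-0.2,-4.1,0],"turn": 0},{"claw": 0.2,"travel": [-0.2,-4.1,0],"turn": 0},{"claw": 0.2,"travel": [-0.2,-4.1,0],"turn": 0},{"claw": 0.2,"travel": [-0.2,-4.1,0],"turn": 0},{"claw": 0.2,"travel": [-0.2,-4.1,0],"turn": 0}]'

```text
time: 2.03
ee_pos: [0.525, 0.0329, 0.405]
tcp_rot: [180.0, 0.0, 174.7]
wrist_force: [1.1, 0.5, 0.4]
opening: 0.051
```

move_arm --commands '[{"claw": 0.2,"travel": [-0.2,-4.1,0],"turn": 0},{"claw": 0.2,"travel": [-0.2,-4.1,0],"turn": 0},{"claw": 0.2,"travel": [-0.2,-4.1,0],"turn": 0},{"claw": 0.2,"travel": [-0.2,-4.1,0],"turn": 0},{"claw": 0.2,"travel": [-0.2,-4.1,0],"turn": 0}]'

```text
time: 2.45
ee_pos: [0.5159, -0.1722, 0.4052]
tcp_rot: [180.0, 0.0, 174.6]
wrist_force: [0.9, -0.2, 0.5]
opening: 0.0509
```

move_arm --commands '[{"claw": 0.2,"travel": [0,0,0],"turn": 0},{"claw": 0.2,"travel": [0,0,0],"turn": 0}]'

```text
time: 2.62
ee_pos: [0.5161, -0.1725, 0.4047]
tcp_rot: [180.0, -0.0, 174.4]
wrist_force: [-0.0, 0.3, 0.6]
opening: 0.0512
```

```bash
python3 - <<'E'
from h import *
o=status.get_obs();print(o['ee_pos'],o['tcp_rot'],o['opening']); snap('wrist','w2')
crop('w2',160,80,480,320,2.5,'c6')
E
```

```text
[ 0.51611555 -0.17250257  0.40465601] [ 1.79987217e+02 -9.62097132e-03  1.74387787e+02] 0.051233471747624805
```

View pics/w2.png

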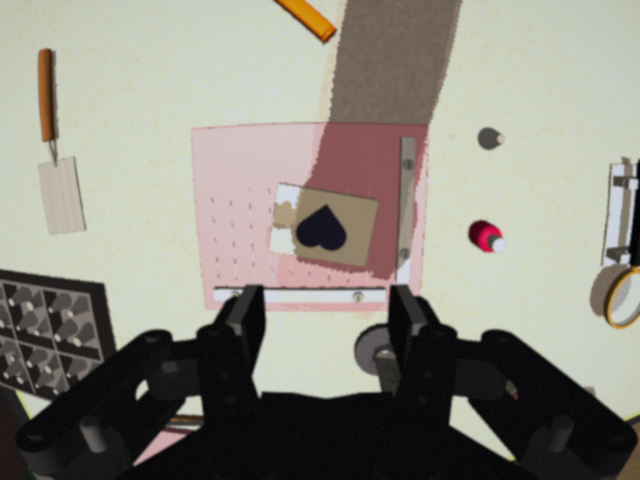

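View pics/c6.png

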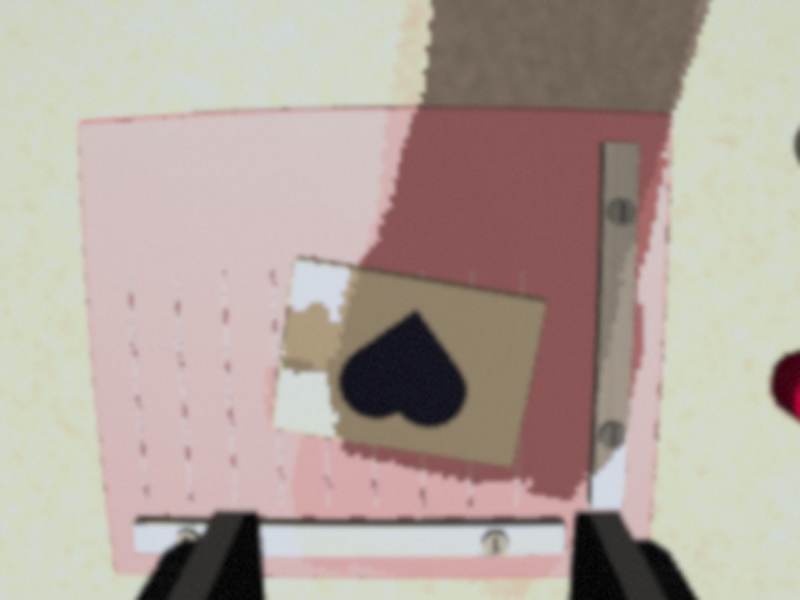

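```bash
python3 - <<'E'
from h import *
S=lambda L:np.array(L)/2.5+[160,80]
ang=lambda v:np.degrees(np.arctan2(v[1],v[0]))
Q=plane('w2',S([(297,258),(545,299),(514,466),(276,430)]),.018,True)[:,:2]
print(Q.round(4),np.linalg.norm(np.diff(np.r_[Q,Q[:1]],axis=0),axis=1).round(4),Q.mean(0),[ang(Q[1]-Q[0])-90,ang(Q[2]-Q[3])-90,ang(Q[2]-Q[1]),ang(Q[3]-Q[0])])
F=plane('w2',S([(137,521),(563,523)]),.018,True)[:,:2]; L=plane('w2',S([(602,143),(591,500)]),.018,True)[:,:2]
B=plane('w2',S([(80,122),(670,111)]),.008,True)[:,:2]
print('F',F,ang(F[1]-F[0])-90,'L',L,ang(L[1]-L[0]),'B',B,ang(B[1]-B[0])-90,np.linalg.norm(B[1]-B[0]))
s=np.linalg.solve(np.c_[F[1]-F[0],-(L[1]-L[0])],L[0]-F[0]); C=F[0]+s[0]*(F[1]-F[0]); print('corner',C)
y=np.radians(-5.5);R=np.array([[np.cos(y),-np.sin(y)],[np.sin(y),np.cos(y)]])
H=C+R@[-.035,-.05];print('home',H,'jigc',C+R@[-.07,-.09],'plaque rel home in jig',R.T@(Q.mean(0)-H),'corners in jig rel corner\n',(Q-C)@R)
E
```

```text
[[ 0.4856 -0.2137]
 [ 0.5108 -0.1195]
 [ 0.5781 -0.1364]
 [ 0.5536 -0.2309]] [0.0974 0.0694 0.0976 0.0702] [ 0.5320113  -0.17512713] [np.float64(-14.979932463988831), np.float64(-14.539205764925669), np.float64(-14.06081039053175), np.float64(-14.179474338477252)]
F [[ 0.58849661 -0.2972297 ]
 [ 0.60553605 -0.1173878 ]] -5.412432784146034 L [[ 0.4518365  -0.09278782]
 [ 0.5964617  -0.10516002]] -4.889555432314245 B [[ 0.42013247 -0.29787094]
 [ 0.44053564 -0.06187123]] -4.941177582422682 0.23688003185340692
corner [ 0.60661232 -0.10602837]
home [ 0.56698116 -0.15244358] jigc [ 0.52830847 -0.18890482] plaque rel home in jig [-0.03263475 -0.02593084] corners in jig rel corner
 [[-0.11015614 -0.11875805]
 [-0.09410679 -0.02264415]
 [-0.02547255 -0.03297609]
 [-0.0408035  -0.12934507]]
```

The wrist view is clear. The plaque corners in the crop are (297,258), (545,299), (514,466) and (276,430), and the far and left rails meet near image (588,522). The plaque needs about 33 mm in jig x, 26 mm in jig y and a 9° turn. I'll set two fingers behind its long edge.

move_arm --commands '[{"claw": 0.2,"travel": [3.05,0,0],"turn": 0},{"claw": 0.2,"travel": [3.05,0,0],"turn": 0},{"claw": 0.2,"travel": [0,0,4],"turn": 0},{"claw": 0.2,"travel": [0,0,4],"turn": 0},{"claw": 0.2,"travel": [0,0,4],"turn": 0}]'

```text
time: 3.08
ee_pos: [0.4557, -0.1638, 0.2843]
tcp_rot: [-180.0, 0.2, 174.7]
wrist_force: [0.4, 0.2, -0.4]
opening: 0.0515
```

move_arm --commands '[{"claw": 0.2,"travel": [0,0,4],"turn": 0},{"claw": 0.2,"travel": [0,0,3],"turn": 0},{"claw": 0.2,"travel": [0,0,2],"turn": 0},{"claw": 0.2,"travel": [0,0,0],"turn": 0},{"claw": 0.2,"travel": [0,0,0],"turn": 0}]'

```text
time: 3.5
ee_pos: [0.4558, -0.1643, 0.1947]
tcp_rot: [180.0, -0.1, 174.7]
wrist_force: [-0.3, 0.1, 0.4]
opening: 0.0512
```

```bash
python3 - <<'E'
from h import *
o=status.get_obs();print(o['ee_pos'],o['tcp_rot'],o['opening'],o['wrist_force']); snap('side','s1');snap('wrist','w3')
crop('side','s1' and 0,0,1,1,1,'x') if 0 else crop('s1',300,120,480,280,4,'c7')
E
```

```text
[ 0.45581286 -0.16432939  0.19465685] [ 1.79969139e+02 -7.61302760e-02  1.74652984e+02] 0.051195611435274624 [-0.2921804   0.0581123   0.42036858]
```

View pics/c7.png

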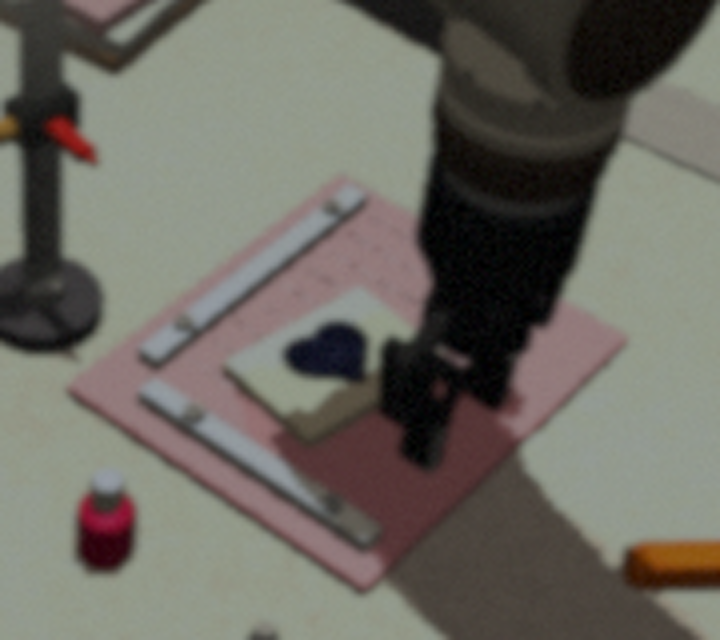

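View pics/w3.png

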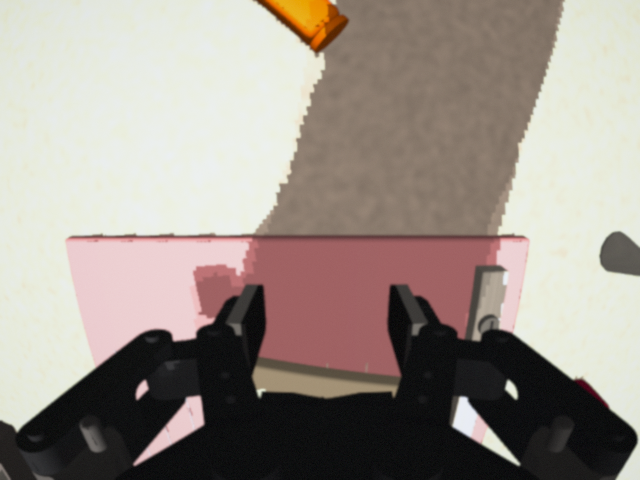

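move_arm --commands '[{"claw": 0.2,"travel": [0,-0.4,0.4],"turn": 0},{"claw": 0.2,"travel": [0,0,0.3],"turn": 0},{"claw": 0.2,"travel": [0,0,0.3],"turn": 0},{"claw": 0.2,"travel": [0,0,0.2],"turn": 0},{"claw": 0.2,"travel": [0,0,0],"turn": 0}]'

```text
time: 4.02
ee_pos: [0.4553, -0.17, 0.1823]
tcp_rot: [180.0, -0.0, 174.5]
wrist_force: [0.3, 0.9, 0.1]
opening: 0.0511
```

move_arm --commands '[{"claw": 0.2,"travel": [0,0,0.1],"turn": 0},{"claw": 0.2,"travel": [0,0,0.1],"turn": 0},{"claw": 0.2,"travel": [0,0,0],"turn": 0}]'

```text
time: 4.27
ee_pos: [0.4555, -0.1699, 0.1805]
tcp_rot: [180.0, -0.0, 174.5]
wrist_force: [-0.2, -0.7, 1.3]
opening: 0.0509
```

move_arm --commands '[{"claw": 0.2,"travel": [0,0,0.1],"turn": 0},{"claw": 0.2,"travel": [0,0,0],"turn": 0}]'

```text
time: 4.43
ee_pos: [0.4555, -0.1699, 0.1796]
tcp_rot: [180.0, -0.0, 174.5]
wrist_force: [0.3, -0.0, -0.9]
opening: 0.0514
```

move_arm --commands '[{"claw": 0.2,"travel": [-1,0,-0.1],"turn": 0},{"claw": 0.2,"travel": [-0.7,0,0],"turn": 0},{"claw": 0.2,"travel": [-0.6,0,0],"turn": 0},{"claw": 0.2,"travel": [-0.5,0,0],"turn": 0},{"claw": 0.2,"travel": [-0.5,0,0],"turn": 0}]'

```text
time: 4.85
ee_pos: [0.4891, -0.1731, 0.1805]
tcp_rot: [-180.0, -0.0, 174.5]
wrist_force: [0.2, -0.1, 0.4]
opening: 0.0513
```

move_arm --commands '[{"claw": 0.2,"travel": [-0.5,0,0],"turn": 0},{"claw": 0.2,"travel": [-0.5,0,0],"turn": 0},{"claw": 0.2,"travel": [-0.4,0,0],"turn": 0},{"claw": 0.2,"travel": [-0.4,0,0],"turn": 0},{"claw": 0.2,"travel": [-0.3,0,0],"turn": 0}]'

```text
time: 5.27
ee_pos: [0.5097, -0.1751, 0.1806]
tcp_rot: [180.0, -0.0, 174.5]
wrist_force: [-0.4, -0.2, -0.8]
opening: 0.0513
```

```bash
python3 - <<'E'
from h import *
o=status.get_obs();print(o['ee_pos'],o['tcp_rot'],o['opening'],o['wrist_force']); snap('side','s2')
crop('s2',300,120,480,280,4,'c8')
E
```

```text
[ 0.50965751 -0.17509922  0.18061088] [ 1.79995856e+02 -5.89766930e-03  1.74515171e+02] 0.051288732380558574 [-0.37259625 -0.18179779 -0.81576437]
```

View pics/c8.png

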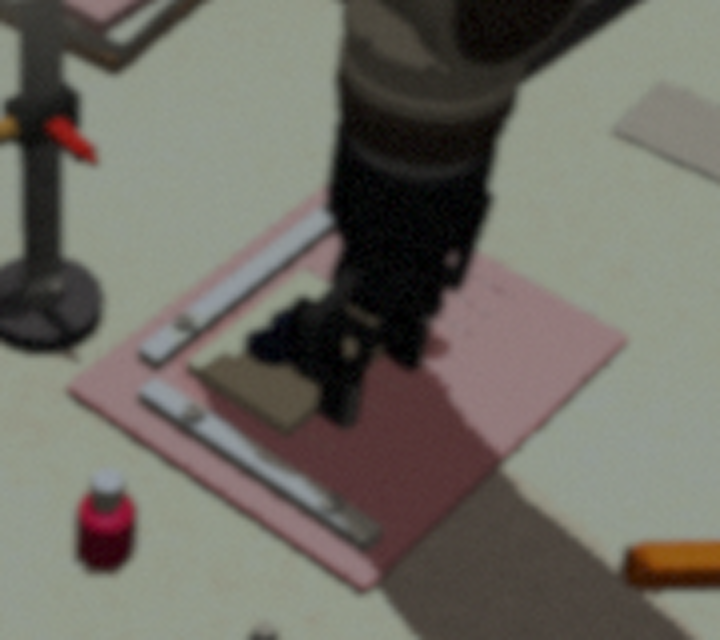

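move_arm --commands '[{"claw": 0.2,"travel": [-0.3,0,0],"turn": 0},{"claw": 0.2,"travel": [-0.2,0,0],"turn": 0},{"claw": 0.2,"travel": [-0.2,0,0],"turn": 0},{"claw": 0.2,"travel": [0,0,0],"turn": 0}]'

```text
time: 5.65
ee_pos: [0.5165, -0.1758, 0.1807]
tcp_rot: [-180.0, 0.0, 174.5]
wrist_force: [-0.2, -0.5, 0.4]
opening: 0.0514
```

move_arm --commands '[{"claw": 0.2,"travel": [-0.1,0,0],"turn": 0},{"claw": 0.2,"travel": [-0.1,0,0],"turn": 0},{"claw": 0.2,"travel": [0,0,0],"turn": 0}]'

```text
time: 5.9
ee_pos: [0.5183, -0.176, 0.1807]
tcp_rot: [-180.0, 0.0, 174.5]
wrist_force: [0.3, -0.0, 0.6]
opening: 0.0511
```

move_arm --commands '[{"claw": 0.2,"travel": [-0.1,0,0],"turn": 0},{"claw": 0.2,"travel": [0,0,0],"turn": 0}]'

```text
time: 6.07
ee_pos: [0.5193, -0.1761, 0.1807]
tcp_rot: [-180.0, 0.0, 174.5]
wrist_force: [0.3, 0.1, -0.8]
opening: 0.0508
```

move_arm --commands '[{"claw": 0.2,"travel": [-0.1,0,0],"turn": 0},{"claw": 0.2,"travel": [0,0,0],"turn": 0}]'

```text
time: 6.23
ee_pos: [0.5203, -0.1762, 0.1807]
tcp_rot: [180.0, 0.0, 174.5]
wrist_force: [-0.0, -0.5, 0.7]
opening: 0.0513
```

```bash
python3 - <<'E'
from h import *
o=status.get_obs();print(o['ee_pos'],o['wrist_force']); snap('side','s3')
crop('s3',300,120,460,270,5,'c9')
E
```

```text
[ 0.52031872 -0.17615109  0.18072753] [-0.03259347 -0.51661947  0.71235405]
```

View pics/c9.png

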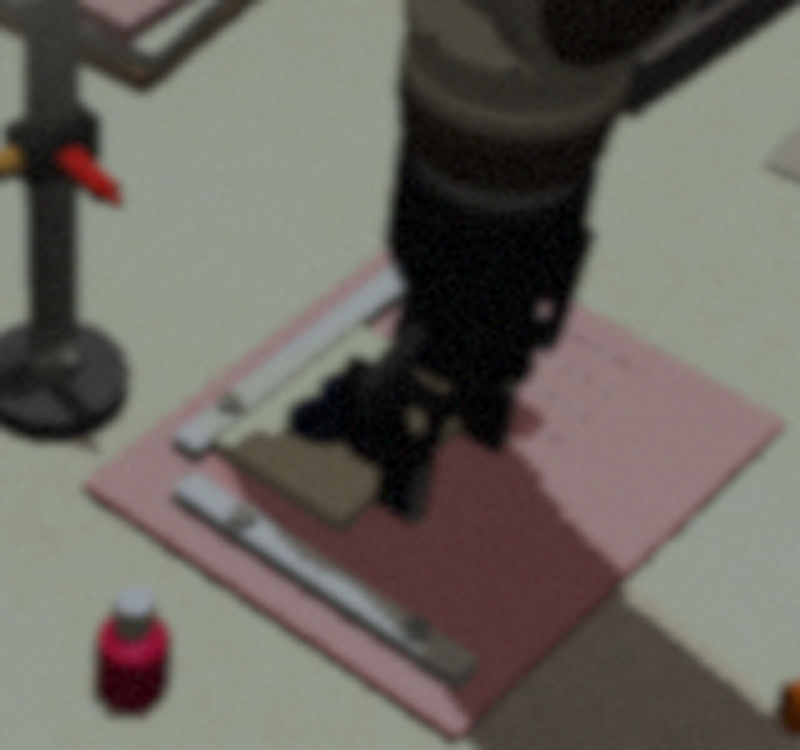

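Nearly touching the far rail; I'll continue 1 mm at a time.

move_arm --commands '[{"claw": 0.2,"travel": [-0.1,0,0],"turn": 0},{"claw": 0.2,"travel": [0,0,0],"turn": 0}]'

```text
time: 6.45
ee_pos: [0.521, -0.1763, 0.1806]
tcp_rot: [-180.0, -0.0, 174.5]
wrist_force: [-2.9, -0.8, 1.5]
opening: 0.0509
```

move_arm --commands '[{"claw": 0.2,"travel": [-0.1,0,0],"turn": 0},{"claw": 0.2,"travel": [0,0,0],"turn": 0}]'

```text
time: 6.62
ee_pos: [0.5215, -0.1763, 0.1805]
tcp_rot: [-180.0, -0.1, 174.5]
wrist_force: [-7.2, 0.1, 3.4]
opening: 0.0511
```

move_arm --commands '[{"claw": 0.2,"travel": [-0.1,0,0],"turn": 0},{"claw": 0.2,"travel": [0,0,0],"turn": 0}]'

```text
time: 6.78
ee_pos: [0.5218, -0.1763, 0.1805]
tcp_rot: [-180.0, -0.3, 174.5]
wrist_force: [-12.7, 0.6, 7.6]
opening: 0.0512
```

Contact with the far rail is confirmed at 12.7 N. I'll back off, lift, turn 90° and narrow the jaws.

move_arm --commands '[{"claw": 0.2,"travel": [1,0,0],"turn": 0},{"claw": 0.2,"travel": [1,0,0],"turn": 0},{"claw": 0,"travel": [0,0,-3],"turn": 7},{"claw": -0.3,"travel": [0,0,-3],"turn": 7},{"claw": -0.3,"travel": [0,0,0],"turn": 7}]'

```text
time: 7.2
ee_pos: [0.5038, -0.1748, 0.2464]
tcp_rot: [179.9, 0.4, 153.2]
wrist_force: [0.5, -0.6, -0.4]
opening: 0.0301
```

move_arm --commands '[{"claw": -0.3,"travel": [0,0,0],"turn": 7},{"claw": -0.3,"travel": [0,0,0],"turn": 7},{"claw": -0.3,"travel": [0,0,0],"turn": 7},{"claw": -0.3,"travel": [0,0,0],"turn": 7},{"claw": -0.3,"travel": [0,0,0],"turn": 7}]'

```text
time: 7.62
ee_pos: [0.5028, -0.1745, 0.2408]
tcp_rot: [180.0, 0.0, 118.2]
wrist_force: [0.5, -0.8, 0.2]
opening: 0.03
```

move_arm --commands '[{"claw": -0.3,"travel": [0,0,0],"turn": 7},{"claw": -0.3,"travel": [0,0,0],"turn": 7},{"claw": -0.3,"travel": [0,0,0],"turn": 7},{"claw": -0.3,"travel": [0,0,0],"turn": 7},{"claw": -0.3,"travel": [0,0,0],"turn": 6.2}]'

```text
time: 8.03
ee_pos: [0.5028, -0.1745, 0.2408]
tcp_rot: [180.0, -0.0, 84.0]
wrist_force: [1.1, -0.2, 0.4]
opening: 0.0299
```

move_arm --commands '[{"claw": -0.3,"travel": [-2.65,2.1,0],"turn": 0},{"claw": -0.3,"travel": [-2.65,2.1,0],"turn": 0},{"claw": -0.3,"travel": [-2.6,2.1,0],"turn": 0},{"claw": -0.3,"travel": [0,0,0],"turn": 0},{"claw": -0.3,"travel": [0,0,0],"turn": 0}]'

```text
time: 8.45
ee_pos: [0.5581, -0.2605, 0.2398]
tcp_rot: [-180.0, -0.0, 84.2]
wrist_force: [-1.3, -0.4, -0.5]
opening: 0.03
```

```bash
python3 - <<'E'
from h import *
o=status.get_obs();print(o['ee_pos'],o['tcp_rot'],o['opening'],o['wrist_force']); snap('wrist','w4')
E
```

```text
[ 0.55807005 -0.26045676  0.2398016 ] [-1.79953501e+02 -2.87654552e-02  8.42209479e+01] 0.029959450963211297 [-1.31585685 -0.41713747 -0.53617296]
```

View pics/w4.png

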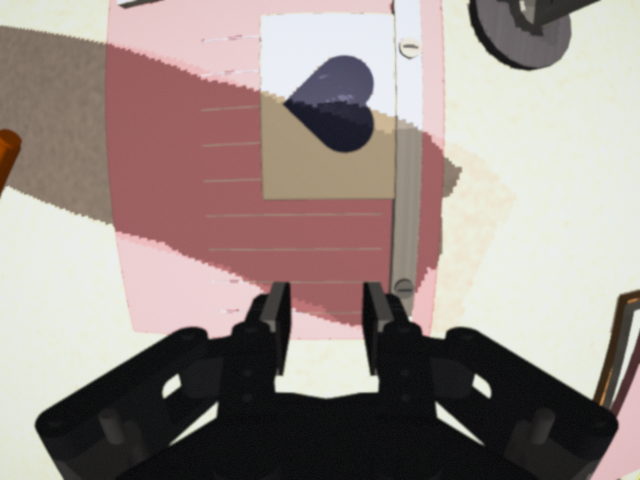

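```bash
python3 - <<'E'
from h import *
ang=lambda v:np.degrees(np.arctan2(v[1],v[0]))
Q=plane('w4',[(263,199),(394,199),(393,15),(261,15)],.018,True)[:,:2]
print(Q.round(4),np.linalg.norm(np.diff(np.r_[Q,Q[:1]],axis=0),axis=1).round(4),Q.mean(0))
print([ang(Q[1]-Q[0]),ang(Q[2]-Q[1])-90,ang(Q[3]-Q[0])-90])
p=np.array([.55807,-.26046]);a=np.radians(84.22);T=np.array([[np.cos(a),np.sin(a)],[np.sin(a),-np.cos(a)]])
print('in tool', (Q-p)@T.T)
C=np.array([.6066,-.1060]);y=np.radians(-5.3);R=np.array([[np.cos(y),-np.sin(y)],[np.sin(y),np.cos(y)]]);print('rel corner',(Q-C)@R, (p-C)@R)
E
```

```text
[[ 0.5276 -0.2196]
 [ 0.5958 -0.2264]
 [ 0.6045 -0.1286]
 [ 0.5367 -0.1218]] [0.0686 0.0982 0.0682 0.0982] [ 0.5661484  -0.17410156]
[np.float64(-5.627834816765451), np.float64(-5.079098635088343), np.float64(-5.321626193849212)]
in tool [[ 0.03753768 -0.0344674 ]
 [ 0.03771989  0.03414144]
 [ 0.13590656  0.03294026]
 [ 0.13576768 -0.03525327]]
rel corner [[-6.82066733e-02 -1.20457269e-01]
 [ 4.01282824e-04 -1.20849834e-01]
 [ 2.27010252e-05 -2.26565441e-02]
 [-6.81695954e-02 -2.22241356e-02]] [-0.03405496 -0.15828238]
```

The plaque lies square on the far rail (edge at column 394) with its near short edge at row 199. It still needs about 21 mm toward the left rail. I'll descend and push.

move_arm --commands '[{"claw": -0.3,"travel": [0,0,3],"turn": -0.4},{"claw": -0.3,"travel": [0,0,2],"turn": 0},{"claw": -0.3,"travel": [0,0,0.5],"turn": 0},{"claw": -0.3,"travel": [0,0,0],"turn": 0},{"claw": -0.3,"travel": [0,0,0],"turn": 0}]'

```text
time: 8.92
ee_pos: [0.558, -0.2589, 0.1869]
tcp_rot: [180.0, 0.0, 84.7]
wrist_force: [-0.6, -0.8, 0.6]
opening: 0.0298
```

move_arm --commands '[{"claw": -0.3,"travel": [0.8,0,0],"turn": 0},{"claw": -0.3,"travel": [0.8,0,0],"turn": 0},{"claw": -0.3,"travel": [0.5,0,0],"turn": 0},{"claw": -0.3,"travel": [0.5,0,0],"turn": 0},{"claw": -0.3,"travel": [0.5,0,0],"turn": 0}]'

```text
time: 9.33
ee_pos: [0.5612, -0.2278, 0.1863]
tcp_rot: [180.0, 0.0, 84.7]
wrist_force: [-0.3, -0.5, 0.9]
opening: 0.0296
```

move_arm --commands '[{"claw": -0.3,"travel": [0.4,0,0],"turn": 0},{"claw": -0.3,"travel": [0.4,0,0],"turn": 0},{"claw": -0.3,"travel": [0.3,0,0],"turn": 0},{"claw": -0.3,"travel": [0,0,0],"turn": 0}]'

```text
time: 9.67
ee_pos: [0.562, -0.217, 0.1856]
tcp_rot: [-180.0, -0.0, 84.7]
wrist_force: [-0.3, 0.0, 0.3]
opening: 0.0298
```

```bash
python3 - <<'E'
from h import *
o=status.get_obs();print(o['ee_pos'],o['tcp_rot'],o['opening'],o['wrist_force']); snap('wrist','w5')
E
```

```text
[ 0.56204917 -0.21698559  0.18559733] [-1.79986838e+02 -1.92749909e-02  8.47381177e+01] 0.02984206005458085 [-0.30137653  0.00404686  0.34615172]
```

View pics/w5.png

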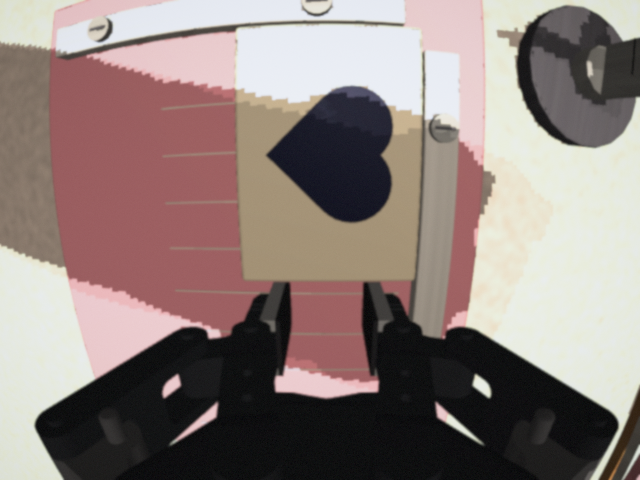

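move_arm --commands '[{"claw": -0.3,"travel": [0.2,0,0.05],"turn": 0},{"claw": -0.3,"travel": [0.1,0,0],"turn": 0},{"claw": -0.3,"travel": [0,0,0],"turn": 0}]'

```text
time: 9.97
ee_pos: [0.5622, -0.2152, 0.1852]
tcp_rot: [-180.0, 0.1, 84.7]
wrist_force: [-0.9, -5.2, 0.3]
opening: 0.0298
```

move_arm --commands '[{"claw": -0.3,"travel": [0.1,0,0],"turn": 0},{"claw": -0.3,"travel": [0,0,0],"turn": 0}]'

```text
time: 10.13
ee_pos: [0.5622, -0.2149, 0.1853]
tcp_rot: [-180.0, 0.2, 84.6]
wrist_force: [-1.1, -10.7, -0.1]
opening: 0.0303
```

move_arm --commands '[{"claw": -0.3,"travel": [0.1,0,0],"turn": 0},{"claw": -0.3,"travel": [0,0,0],"turn": 0}]'

```text
time: 10.3
ee_pos: [0.5622, -0.2145, 0.1854]
tcp_rot: [180.0, 0.3, 84.6]
wrist_force: [-2.7, -14.1, 0.4]
opening: 0.0298
```

move_arm --commands '[{"claw": -0.3,"travel": [0.1,0,0],"turn": 0},{"claw": -0.3,"travel": [0,0,0],"turn": 0}]'

```text
time: 10.47
ee_pos: [0.5623, -0.2141, 0.1855]
tcp_rot: [180.0, 0.4, 84.5]
wrist_force: [-2.8, -18.7, 0.2]
opening: 0.0297
```

move_arm --commands '[{"claw": -0.3,"travel": [-1,0,0],"turn": 0},{"claw": -0.3,"travel": [-2,0,0],"turn": 0},{"claw": -0.3,"travel": [0,0,-4],"turn": 0},{"claw": -0.3,"travel": [0,0,-4],"turn": 0},{"claw": -0.3,"travel": [1,0,-3],"turn": 0}]'

```text
time: 10.88
ee_pos: [0.5604, -0.2329, 0.2976]
tcp_rot: [179.9, 0.0, 84.6]
wrist_force: [0.2, -0.1, -0.1]
opening: 0.0296
```

move_arm --commands '[{"claw": -0.3,"travel": [1.5,0,0],"turn": 0},{"claw": -0.3,"travel": [0,0,0],"turn": 0},{"claw": -0.3,"travel": [0,0,0],"turn": 0}]'

```text
time: 11.13
ee_pos: [0.5621, -0.2163, 0.2949]
tcp_rot: [-180.0, -0.0, 84.8]
wrist_force: [-0.7, -0.2, 0.0]
opening: 0.0299
```

```bash
python3 - <<'E'
from h import *
o=status.get_obs();print(o['ee_pos'],o['tcp_rot'],o['opening'],o['wrist_force']); snap('wrist','w6');crop('w6',200,40,460,260,3,'c10')
E
```

```text
[ 0.56213658 -0.21627749  0.29487534] [-1.79990499e+02 -1.55551315e-02  8.47690105e+01] 0.02987303975532463 [-0.74065173 -0.17379648  0.02727403]
```

View pics/c10.png

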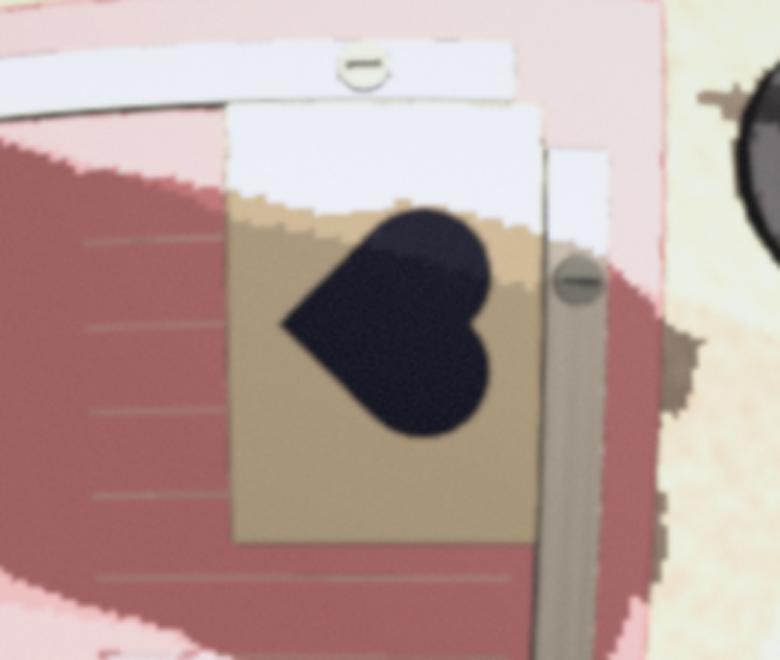

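The plaque sits against the left rail. At the far rail there is still a gap of about 1 mm at the top corner (crop (541–547,150)), about 0.6° of skew. That's inside tolerance, but the tool has to turn back anyway, so I'll give it one light square nudge in +x.

move_arm --commands '[{"claw": 0,"travel": [0,0,0],"turn": -7},{"claw": 0,"travel": [0,0,0],"turn": -7},{"claw": 0,"travel": [0,0,0],"turn": -7},{"claw": 0,"travel": [0,0,0],"turn": -7},{"claw": 0,"travel": [0,0,0],"turn": -7}]'

```text
time: 11.6
ee_pos: [0.5618, -0.2171, 0.2934]
tcp_rot: [-179.9, -0.1, 120.0]
wrist_force: [-0.1, -0.8, -0.7]
opening: 0.0425
```

move_arm --commands '[{"claw": 0,"travel": [0,0,0],"turn": -7},{"claw": 0,"travel": [0,0,0],"turn": -7},{"claw": 0,"travel": [0,0,0],"turn": -7},{"claw": 0,"travel": [0,0,0],"turn": -7},{"claw": 0,"travel": [0,0,0],"turn": -7}]'

```text
time: 12.02
ee_pos: [0.5618, -0.2171, 0.2935]
tcp_rot: [-180.0, -0.1, 155.0]
wrist_force: [-0.1, 0.6, 0.1]
opening: 0.0427
```

move_arm --commands '[{"claw": 0,"travel": [0,0,0],"turn": -7},{"claw": 0,"travel": [0,0,0],"turn": -7},{"claw": 0,"travel": [2.5,2,0],"turn": -6},{"claw": 0,"travel": [2.5,2,0],"turn": 0},{"claw": 0,"travel": [2.5,2,0],"turn": 0}]'

```text
time: 12.43
ee_pos: [0.4944, -0.1475, 0.293]
tcp_rot: [180.0, -0.2, 174.7]
wrist_force: [0.9, 0.4, 0.4]
opening: 0.0424
```

move_arm --commands '[{"claw": 0,"travel": [0,0,4],"turn": 0},{"claw": 0,"travel": [0,0,4],"turn": 0},{"claw": 0,"travel": [0,0,2],"turn": 0},{"claw": 0,"travel": [0,0,0.5],"turn": 0},{"claw": 0,"travel": [0,0,0],"turn": 0}]'

```text
time: 12.85
ee_pos: [0.4945, -0.1477, 0.188]
tcp_rot: [179.9, -0.3, 174.7]
wrist_force: [0.2, 0.6, 1.3]
opening: 0.0425
```

move_arm --commands '[{"claw": 0,"travel": [0.0,0,0.4],"turn": 0},{"claw": 0,"travel": [-0.9,0,0],"turn": 0},{"claw": 0,"travel": [-0.9,0,0],"turn": 0},{"claw": 0,"travel": [-0.6,0,0],"turn": 0},{"claw": 0,"travel": [0,0,0],"turn": 0}]'

```text
time: 13.27
ee_pos: [0.521, -0.1501, 0.187]
tcp_rot: [-180.0, 0.1, 174.7]
wrist_force: [0.4, 0.5, 1.0]
opening: 0.0428
```

move_arm --commands '[{"claw": 0,"travel": [-0.2,0,0],"turn": 0},{"claw": 0,"travel": [-0.1,0,0],"turn": 0},{"claw": 0,"travel": [0,0,0],"turn": 0}]'

```text
time: 13.52
ee_pos: [0.5224, -0.1501, 0.1862]
tcp_rot: [180.0, -0.0, 174.7]
wrist_force: [-1.1, 0.9, -0.1]
opening: 0.0427
```

move_arm --commands '[{"claw": 0,"travel": [-0.1,0,0],"turn": 0},{"claw": 0,"travel": [0,0,0],"turn": 0}]'

```text
time: 13.68
ee_pos: [0.5232, -0.1502, 0.1862]
tcp_rot: [180.0, -0.0, 174.7]
wrist_force: [-0.4, 0.2, 1.1]
opening: 0.0426
```

move_arm --commands '[{"claw": 0,"travel": [-0.1,0,0],"turn": 0},{"claw": 0,"travel": [0,0,0],"turn": 0}]'

```text
time: 13.85
ee_pos: [0.5238, -0.1502, 0.1861]
tcp_rot: [180.0, -0.1, 174.7]
wrist_force: [-4.1, 1.2, 2.3]
opening: 0.0426
```

move_arm --commands '[{"claw": 0,"travel": [-0.1,0,0],"turn": 0},{"claw": 0,"travel": [0,0,0],"turn": 0}]'

```text
time: 14.02
ee_pos: [0.5243, -0.1503, 0.186]
tcp_rot: [180.0, -0.2, 174.7]
wrist_force: [-8.9, 0.5, 4.4]
opening: 0.0427
```

move_arm --commands '[{"claw": 0,"travel": [1,0,0],"turn": 0},{"claw": 0,"travel": [1,0,0],"turn": 0},{"claw": 0.5,"travel": [0,0,-4],"turn": 0},{"claw": 1,"travel": [0,0,-4],"turn": 0},{"claw": 1,"travel": [0,0,-4],"turn": 0}]'

```text
time: 14.43
ee_pos: [0.5041, -0.1483, 0.3073]
tcp_rot: [180.0, -0.0, 174.7]
wrist_force: [1.6, 0.7, 0.3]
opening: 0.077
```

move_arm --commands '[{"claw": 1,"travel": [0,0,-3],"turn": 0},{"claw": 1,"travel": [0,0,-3],"turn": 0},{"claw": 1,"travel": [0,0,0],"turn": 0},{"claw": 1,"travel": [0,0,0],"turn": 0}]'

```text
time: 14.77
ee_pos: [0.5051, -0.1486, 0.3682]
tcp_rot: [-180.0, 0.2, 174.7]
wrist_force: [-0.8, 0.3, 0.3]
opening: 0.0852
```

```bash
python3 - <<'E'
from h import *
o=status.get_obs();print(o['ee_pos'],o['tcp_rot'],o['opening'],o['wrist_force']); snap('wrist','w7');crop('w7',200,140,460,340,3,'c11')
E
```

```text
[ 0.50508254 -0.14859845  0.36816667] [-179.95610542    0.23885462  174.70610427] 0.0851738337899415 [-0.76167755  0.33652528  0.33263064]
```

View pics/c11.png

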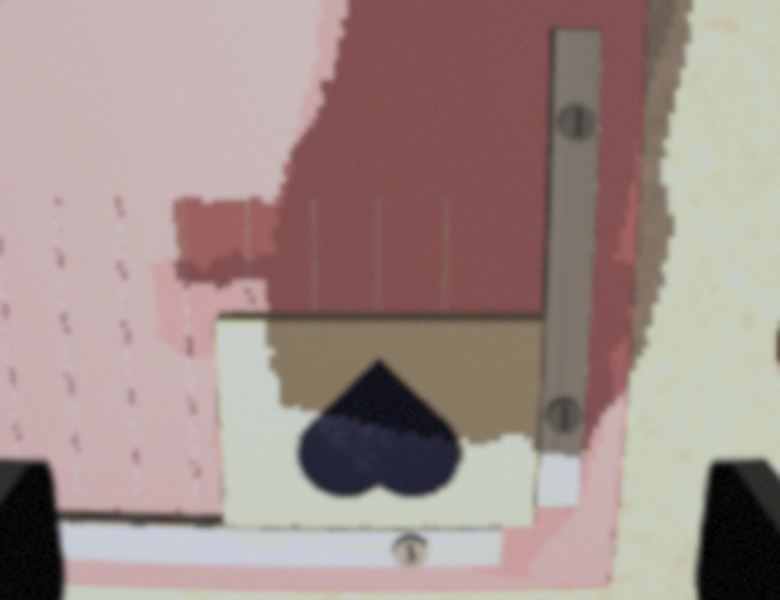

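```bash
python3 - <<'E'
from h import *
S=lambda L:np.array(L)/3+[200,140]
ang=lambda v:np.degrees(np.arctan2(v[1],v[0]))
Q=plane('w7',S([(217,320),(542,319),(534,525),(223,525)]),.018,True)[:,:2]
print(Q.round(4),np.linalg.norm(np.diff(np.r_[Q,Q[:1]],axis=0),axis=1).round(4),Q.mean(0))
print([ang(Q[1]-Q[0])-90,ang(Q[2]-Q[3])-90,ang(Q[2]-Q[1]),ang(Q[3]-Q[0])])
L=plane('w7',S([(552,30),(540,450)]),.018,True)[:,:2];F=plane('w7',S([(60,523),(500,528)]),.018,True)[:,:2];print(ang(L[1]-L[0]),ang(F[1]-F[0])-90)
E
```

```text
[[ 0.5288 -0.1981]
 [ 0.5373 -0.1008]
 [ 0.6063 -0.1062]
 [ 0.5973 -0.2058]] [0.0976 0.0692 0.1    0.0689] [ 0.56744164 -0.15273202]
[np.float64(-5.001971967371958), np.float64(-5.183112912270275), np.float64(-4.482041999672043), np.float64(-6.398913122018865)]
-4.7602747483165935 -5.122193691582893
```

The plaque is now flush with both rails, centre (0.567, -0.153), about -5° like the jig. Next the loupe: turn to the handle axis and move above the grip point.

move_arm --commands '[{"claw": 1,"travel": [0,0,0],"turn": -3.4},{"claw": 1,"travel": [-0.5,4.1,0],"turn": 0},{"claw": 1,"travel": [-0.5,4.1,0],"turn": 0},{"claw": 1,"travel": [-0.5,4.1,0],"turn": 0},{"claw": 1,"travel": [-0.5,4.1,0],"turn": 0}]'

```text
time: 15.23
ee_pos: [0.5302, 0.0161, 0.3645]
tcp_rot: [-180.0, -0.1, 178.0]
wrist_force: [0.4, -0.3, -0.1]
opening: 0.0857
```

move_arm --commands '[{"claw": 1,"travel": [-0.5,4.1,0],"turn": 0},{"claw": 1,"travel": [-0.5,4.1,0],"turn": 0},{"claw": 1,"travel": [-0.5,4.1,0],"turn": 0},{"claw": 1,"travel": [-0.6,4.1,0],"turn": 0},{"claw": 1,"travel": [-0.6,3.6,0],"turn": 0}]'

```text
time: 15.65
ee_pos: [0.5638, 0.2161, 0.3644]
tcp_rot: [-180.0, -0.1, 178.2]
wrist_force: [-0.3, -0.6, 0.2]
opening: 0.0853
```

move_arm --commands '[{"claw": 1,"travel": [0,0,3],"turn": 0},{"claw": 1,"travel": [0,0,3],"turn": 0},{"claw": 1,"travel": [0,0,0],"turn": 0},{"claw": 1,"travel": [0,0,0],"turn": 0}]'

```text
time: 15.98
ee_pos: [0.5635, 0.2134, 0.3038]
tcp_rot: [-179.9, -0.3, 178.1]
wrist_force: [0.1, 0.0, 0.3]
opening: 0.0857
```

```bash
python3 - <<'E'
from h import *
o=status.get_obs();print(o['ee_pos'],o['tcp_rot'],o['opening'],o['wrist_force']); snap('wrist','w8')
E
```

```text
[0.56345278 0.21337439 0.30381526] [-179.88456071   -0.27529581  178.11564607] 0.08570725444581799 [0.10348949 0.04369632 0.26210061]
```

View pics/w8.png

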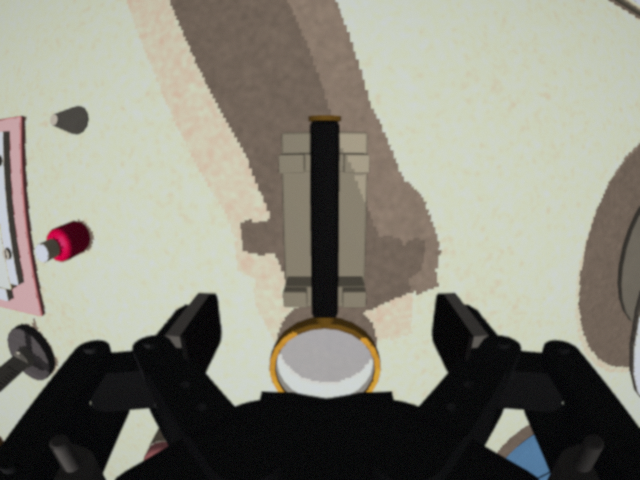

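The handle is vertical in the image (columns 311–339) and centred between the fingers. I'll descend and grip.

move_arm --commands '[{"claw": 1,"travel": [0,0,4],"turn": 0},{"claw": 1,"travel": [0,0,4],"turn": 0},{"claw": 1,"travel": [0,0,2],"turn": 0},{"claw": 1,"travel": [0,0,1],"turn": 0},{"claw": 1,"travel": [0,0,0],"turn": 0}]' --squeeze 60

```text
time: 16.45
ee_pos: [0.5642, 0.2131, 0.1957]
tcp_rot: [-180.0, -0.1, 178.1]
wrist_force: [-0.3, -0.3, 0.6]
opening: 0.0849
```

move_arm --commands '[{"claw": 0,"travel": [0,0,0.1],"turn": 0},{"claw": -0.4,"travel": [0,0,0],"turn": 0},{"claw": -0.7,"travel": [0,0,0],"turn": 0},{"claw": -1,"travel": [0,0,0],"turn": 0},{"claw": -1,"travel": [0,0,0],"turn": 0}]'

```text
time: 16.87
ee_pos: [0.5646, 0.2138, 0.1963]
tcp_rot: [180.0, 0.1, 178.1]
wrist_force: [0.3, 0.3, -0.3]
opening: 0.0254
```

move_arm --commands '[{"claw": -1,"travel": [0,0,0],"turn": 0},{"claw": -1,"travel": [0,0,0],"turn": 0},{"claw": -1,"travel": [0,0,0],"turn": 0}]'

```text
time: 17.12
ee_pos: [0.5646, 0.2138, 0.1962]
tcp_rot: [180.0, 0.1, 178.1]
wrist_force: [-0.5, -0.6, 6.2]
opening: 0.017
```

move_arm --commands '[{"claw": -1,"travel": [0,0,0],"turn": 0},{"claw": -1,"travel": [0,0,-0.3],"turn": 0},{"claw": -1,"travel": [0,0,-0.5],"turn": 0},{"claw": -1,"travel": [0,0,-1],"turn": 0},{"claw": -1,"travel": [0,0,-1],"turn": 0}]'

```text
time: 17.53
ee_pos: [0.5642, 0.2137, 0.2237]
tcp_rot: [-180.0, -0.0, 178.1]
wrist_force: [-0.2, 0.4, -1.1]
opening: 0.017
```

move_arm --commands '[{"claw": -1,"travel": [0,0,-2],"turn": 0},{"claw": -1,"travel": [0,0,-2.5],"turn": 0},{"claw": -1,"travel": [0,0,-2.5],"turn": 0},{"claw": -1,"travel": [0,0,-1],"turn": 0},{"claw": -1,"travel": [0,0,0],"turn": 0}]'

```text
time: 17.95
ee_pos: [0.5648, 0.2139, 0.3068]
tcp_rot: [179.9, 0.3, 178.1]
wrist_force: [-0.1, 0.3, -1.8]
opening: 0.017
```

```bash
python3 - <<'E'
from h import *
o=status.get_obs();print(o['ee_pos'],o['tcp_rot'],o['opening'],o['wrist_force']); snap('wrist','w9');snap('scene','sc2'); crop('sc2',330,130,530,300,4,'c12')
E
```

```text
[0.56484595 0.21390715 0.30676942] [179.88329087   0.27936831 178.11002357] 0.017046482595306254 [-0.13449396  0.32398423 -1.797971  ]
```

View pics/w9.png

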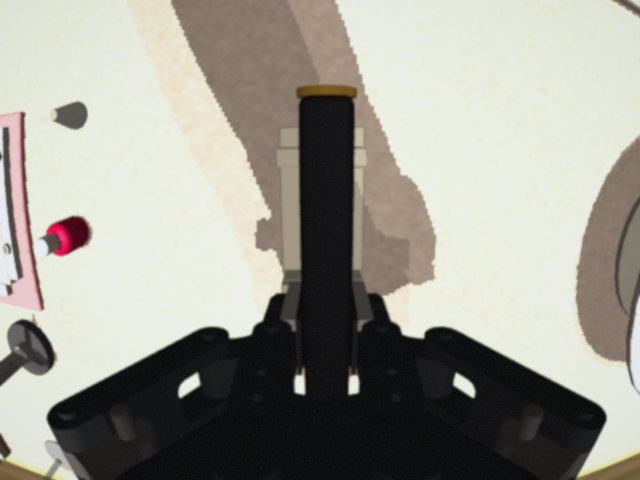

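View pics/c12.png

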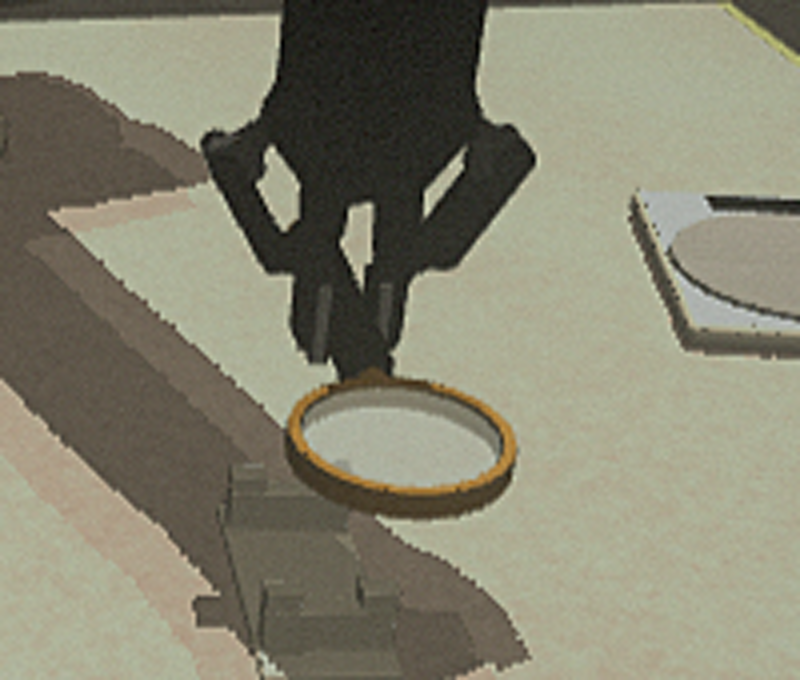

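The magnifier is held level and clear of the rest. I'll carry it over, pulling back in x first to stay clear of the gauge.

move_arm --commands '[{"claw": -1,"travel": [1,-1,0],"turn": 0},{"claw": -1,"travel": [2,-2,0],"turn": 0},{"claw": -1,"travel": [2,-2.5,0],"turn": 0},{"claw": -1,"travel": [1.6,-3,0],"turn": 0},{"claw": -1,"travel": [1,-3,0],"turn": 0}]'

```text
time: 18.47
ee_pos: [0.4827, 0.1005, 0.301]
tcp_rot: [-180.0, -0.2, 178.2]
wrist_force: [-0.3, 0.4, -0.8]
opening: 0.0168
```

move_arm --commands '[{"claw": -1,"travel": [0,-3,0],"turn": 0},{"claw": -1,"travel": [0,-3,0],"turn": 0},{"claw": -1,"travel": [0,-3,0],"turn": 0},{"claw": -1,"travel": [0,-3,0],"turn": 0},{"claw": -1,"travel": [0,-3,0],"turn": 0}]'

```text
time: 18.88
ee_pos: [0.4789, -0.05, 0.3013]
tcp_rot: [180.0, -0.1, 178.1]
wrist_force: [0.9, -0.5, -1.2]
opening: 0.0166
```

move_arm --commands '[{"claw": -1,"travel": [0,-3,0],"turn": 0},{"claw": -1,"travel": [0,-3,0],"turn": 0},{"claw": -1,"travel": [0,-2.5,0],"turn": 0},{"claw": -1,"travel": [0,-1.2,0],"turn": 0},{"claw": -1,"travel": [0,-0.5,0],"turn": 0}]'

```text
time: 19.3
ee_pos: [0.4758, -0.152, 0.3015]
tcp_rot: [180.0, -0.1, 178.0]
wrist_force: [-0.3, 1.0, -1.0]
opening: 0.0174
```

move_arm --commands '[{"claw": -1,"travel": [0,0,0.5],"turn": 0},{"claw": -1,"travel": [0,0,0.4],"turn": 0},{"claw": -1,"travel": [0,0,0.3],"turn": 0},{"claw": -1,"travel": [0,0,0],"turn": 0},{"claw": -1,"travel": [0,0,0],"turn": 0}]'

```text
time: 19.72
ee_pos: [0.4763, -0.1497, 0.2909]
tcp_rot: [180.0, -0.0, 178.2]
wrist_force: [-0.6, -0.5, -1.6]
opening: 0.017
```

```bash
python3 - <<'E'
from h import *
o=status.get_obs();print(o['ee_pos'],o['tcp_rot'],o['opening'],o['wrist_force']); snap('side','s4');snap('scene','sc3');snap('wrist','w10'); crop('sc3',100,160,300,330,4,'c13');crop('s4',290,100,490,270,4,'c14')
E
```

```text
[ 0.47631189 -0.14969645  0.29087052] [ 1.79985961e+02 -2.91147284e-02  1.78187199e+02] 0.01701002284141718 [-0.58659768 -0.49123543 -1.58508466]
```

View pics/c13.png

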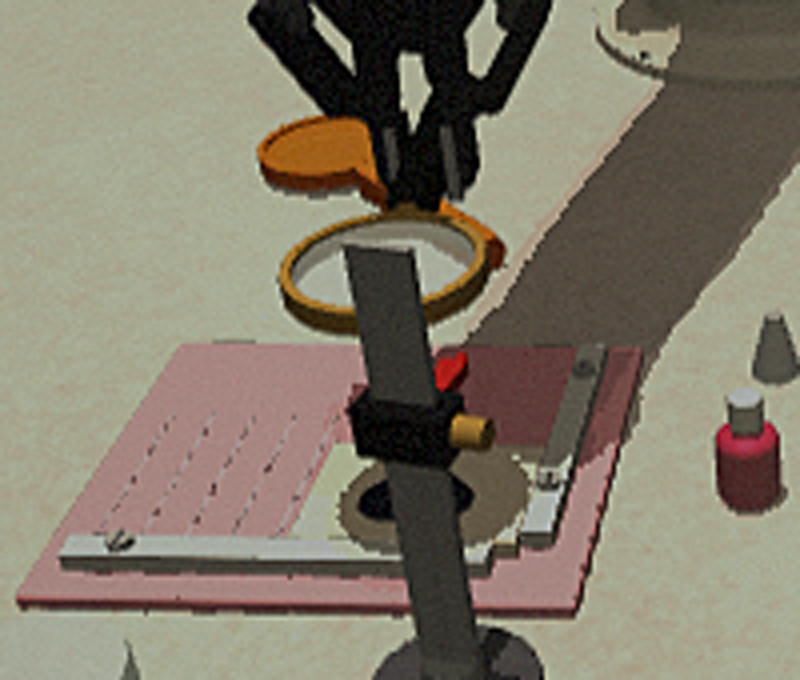

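View pics/c14.png

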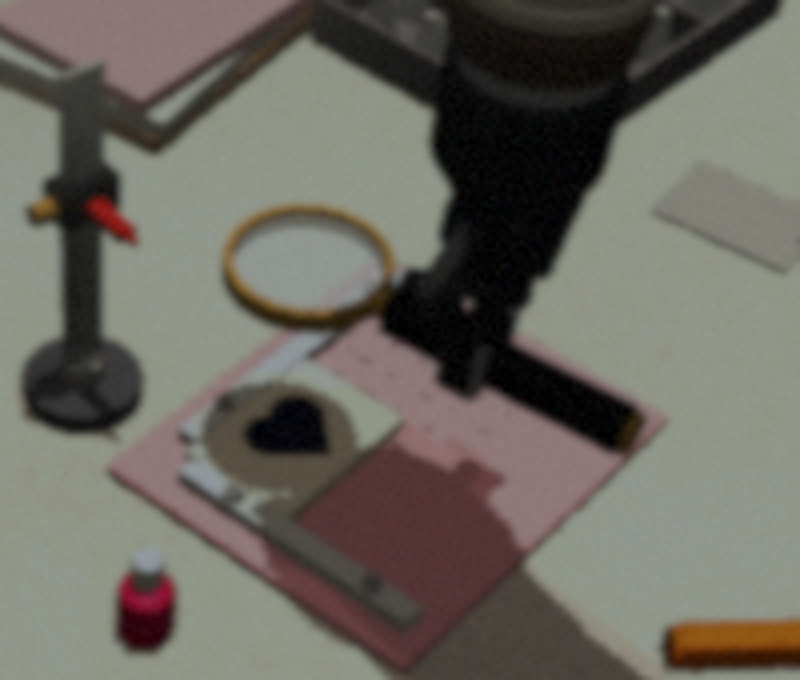

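View pics/w10.png

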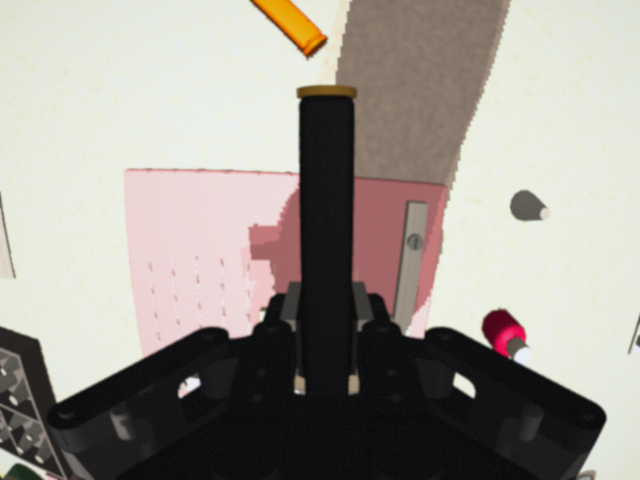

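```bash
python3 - <<'E'
from h import *
def tri(a,b):
    t1,d1=rays('s4',[a]);t2,d2=rays('sc3',[b]);d1=d1[0];d2=d2[0]
    s=np.linalg.lstsq(np.c_[d1,-d2],t2-t1,rcond=None)[0];p,q=t1+s[0]*d1,t2+s[1]*d2
    return ((p+q)/2).round(4),np.linalg.norm(p-q).round(4)
print('tip',tri(np.array([133,240])/4+[290,100],np.array([463,357])/4+[100,160]))
print('lens by ellipse eye',tri(np.array([310,263])/4+[290,100],np.array([387,263])/4+[100,160]))
c=np.array([.4763,-.1497])+[.0909,-.0028]
T=np.linspace(0,2*np.pi,60,endpoint=False)
for f,x0,y0,o in (('sc3',100,160,'c15'),('s4',290,100,'c16')):
    im=cv2.imread(f'pics/{f}.png'); im=cv2.resize(im[y0:y0+170,x0:x0+200],None,fx=4,fy=4,interpolation=cv2.INTER_CUBIC)
    for z,col in ((.1329+.006,(0,255,0)),(.1329-.006,(255,0,0))):
        X=np.c_[c[0]+.042*np.cos(T),c[1]+.042*np.sin(T),np.full(60,z)]
        for p in (proj(f,X)-[x0,y0])*4+1.5: cv2.circle(im,tuple(int(v) for v in p),1,col,-1)
    cv2.imwrite(f'pics/{o}.png',im)
im=cv2.hconcat([cv2.imread('pics/c15.png')[180:360,240:540],cv2.imread('pics/c16.png')[180:360,180:480]])
cv2.imwrite('pics/c17.png',cv2.resize(im,None,fx=1.33,fy=1.33))
E
```

```text
tip (array([ 0.6444, -0.11  ,  0.1362]), np.float64(0.0002))
lens by ellipse eye (array([ 0.568 , -0.1515,  0.1344]), np.float64(0.0006))
```

View pics/c17.png

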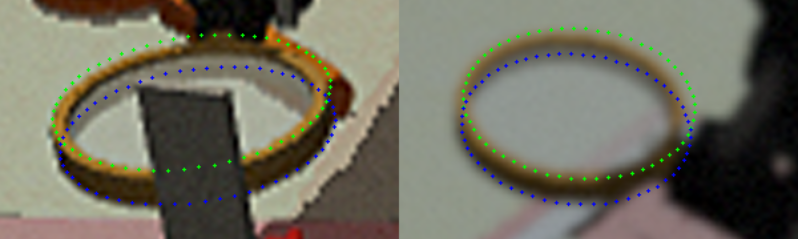

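move_arm --commands '[{"claw": -1,"travel": [0,0,-0.35],"turn": 0},{"claw": -1,"travel": [0,0,0],"turn": 0},{"claw": -1,"travel": [0,0,0],"turn": 0},{"claw": -1,"travel": [0,0,0],"turn": 0},{"claw": -1,"travel": [0,0,0],"turn": 0}]'

```text
time: 20.28
ee_pos: [0.4763, -0.1506, 0.2947]
tcp_rot: [180.0, 0.0, 178.1]
wrist_force: [0.5, 0.2, -2.3]
opening: 0.017
```

```bash
python3 - <<'E'
from h import *
o=status.get_obs();print(o['ee_pos'],o['tcp_rot'],o['opening'],o['wrist_force'],np.round(o['qd'],2)); snap('side','s5');snap('scene','sc4')
o=status.get_obs();print(o['ee_pos'])
p=o['ee_pos'];c=p[:2]+[.0909,-.0028]
T=np.linspace(0,2*np.pi,60,endpoint=False)
for f in ('sc4','s5'):
    im=cv2.imread(f'pics/{f}.png'); h=cv2.cvtColor(im,cv2.COLOR_BGR2HSV)
    X=np.vstack([np.c_[c[0]+.042*np.cos(T),c[1]+.042*np.sin(T),np.full(60,p[2]-.158+s)] for s in(.006,-.006)]);q=proj(f,X)
    m=((h[...,0]>8)&(h[...,0]<30)&(h[...,1]>95)).astype(np.uint8)
    a=q.min(0)-6;b=q.max(0)+6; w=np.zeros_like(m); w[int(a[1]):int(b[1]),int(a[0]):int(b[0])]=1; m*=w
    n,l,st,_=cv2.connectedComponentsWithStats(m,connectivity=8)
    print(f,'pred extents',q.min(0).round(1),q.max(0).round(1),[st[i].tolist() for i in range(1,n) if st[i][4]>40])
    cv2.imwrite(f'pics/m_{f}.png',cv2.resize(np.hstack([im[int(a[1]):int(b[1]),int(a[0]):int(b[0])],cv2.merge([m*255]*3)[int(a[1]):int(b[1]),int(a[0]):int(b[0])]]),None,fx=5,fy=5))
E
```

```text
[ 0.47626476 -0.15062015  0.29470866] [1.79999499e+02 1.92865492e-03 1.78107091e+02] 0.016954583335720124 [ 0.53520348  0.15677104 -2.26616094] [-0.02 -0.01 -0.17  0.07 -0.   -0.03]
[ 0.47626493 -0.15061412  0.29466299]
sc4 pred extents [168.6 209.2] [221.8 241.1] [[166, 203, 61, 39, 628]]
s5 pred extents [346.8 148.3] [390.7 181.4] [[347, 150, 42, 30, 277]]
```

View pics/m_sc4.png

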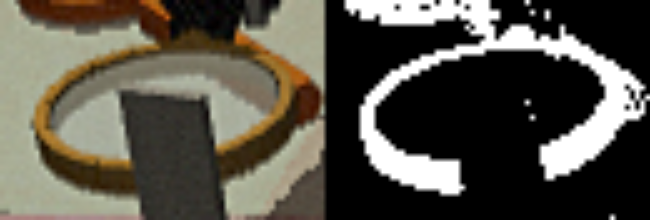

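View pics/m_s5.png

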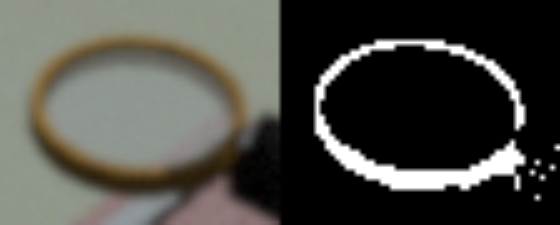

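```bash
python3 - <<'E'
from h import *
print(bot.job_done()); o=status.get_obs(); print(o['time'],o['ee_pos'],o['opening'])
E
```

```text
the job is handed in; nothing more can be done
None
the job is handed in; nothing more can be done
```

I pushed the plaque home against both rails, then gripped the brass magnifier and handed the job in while holding its lens over the heart. The hand-in came at about 20.4 s of the 64 s, and no verdict is reported.

**Plaque:** I pushed it against the far rail (12.7 N), then the left rail (18.7 N). The second push left a gap of about 1 mm and 0.6° at the far rail, so I gave it one more square nudge (8.9 N). The last measurement put its centre at (0.567, -0.153), against an expected (0.567, -0.152). Its edges read between -4.5° and -6.4°, around the jig's roughly -5°. I did not measure it again with the magnifier overhead.

**Magnifier:** The last readings put the lens centre at about (0.567, -0.153, 0.137). The pointer tip measured at a height of 0.136–0.137. The tool was vertical and almost still, with the grip set to 60 N. A check of the brass ring in both fixed cameras agreed with this to within about 2 pixels. An earlier, rougher estimate by eye could have been read as the lens being a few millimetres low, so I trusted the ring check.

**Other objects:** The pointer moved by less than 1 mm between the first and later views. The bottle and nozzle look undisturbed in the later views. I did not measure the jar again, but nothing passed close to it.

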